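# Clear, load and shut the transport case under the bench riser

### The job

The lid of the grey transport case cannot shut because a tall bottle stands in one of its two compartments. Take the bottle out and stand it upright on the worktop clear of the case, then put the small carton upright on the floor of the compartment that this frees, and last lower the hinged lid gently until it is fully shut, and let go. Leave the label roll in its compartment, do not push the timer and the tape roll about, and do not knock against the riser shelf above the case.

Things in the scene. Friction and masses are not known exactly. Their poses are not given: they have to be found in the camera images.
- case: grey open transport case fixed to the worktop, 95 (x) x 225 (y) mm, rim 58 mm high, walls and floor 5 mm. Origin: centre of its underside; x from its front (robot side) to its hinged back, z up. A 4 mm divider (top 30 mm above the worktop) at y = 0 leaves two compartments, 85 x 105.5 mm inside, centres at y = -55 and +55 mm, floor 5 mm above the worktop.
- lid (a joint): angle of the case's hinged lid in rad: 0 fully shut, grows as it opens, stop at 1.6; it starts open at 1.3 to 1.55. A stiff hinge (0.16 N m of friction) holds it wherever it is left; 1 to 3 N at the tab moves it. Lower it at well under 2.5 rad/s (0.3 m/s at the tab): faster is slamming.
- lid_tab (a point): middle of the steel pull tab at the centre of the lid's free edge, 118 mm from the hinge line. The tab is 24 mm wide (along the hinge; pinch these sides), 8 mm thick, and stands 34 mm out from the lid's edge; this point is 18 mm out from the edge. Axes as the lid's, parallel to the case's when shut (x from tab to hinge, y along the hinge, z out of the lid's top).
- lid_hinge (a point): point on the lid's hinge line (along the case's y) in the middle of the case's back rim: case frame (47.5, 0, 58) mm. The lid plate is 101 x 229 x 7 mm, its underside 2 mm above the rim when shut; when shut the tab point is 6 mm above the hinge line.
- riser: fixed shelf board with jars on it over the back half of the case, moved and turned with it; origin and axes as the case's. Board: x = 10 to 90, y = -155 to 155, z = 318 to 336 mm; two 16 mm legs at x = 78, y = -145 and 145 mm. A tool pointing straight down into the case would hit the board: lean the gripper back to the case's front by about 30 to 40 degrees.
- tall_bottle: white round bottle with a screw cap, 87 mm tall; straight body 47 mm in diameter up to about 55 mm, then shoulder and 26 mm cap. It stands in one of the two compartments, its cap well above the rim. Origin: centre of its underside, z up. Mass about 0.12 kg.
- carton: small closed carton, 44 (x) x 60 (y) x 46 mm (z), starting upright on the worktop near the front right or the left of the case. It starts with its 60 mm length pointing roughly away from the robot (within 30 degrees of world x), so it can be pinched across its 44 mm width. Origin: centre of its underside. Mass about 0.06 kg.
- label_roll: roll of labels lying flat in the other compartment, 59 mm diameter, 34 mm high; origin: centre of its underside. It stays in the case.
- timer: bystander: white digital timer lying on the worktop, 66 x 62 x 20 mm, loose; origin: centre of its underside.
- tape_roll: bystander: roll of tape lying flat on the worktop, 62 mm diameter, 13 mm high, loose; origin: centre of its underside. (The free worktop ends at y = -0.40 on the right, x = 0.60 m at the back; on the left a 74 mm high printer stands at x = 0.34 to 0.56, y above 0.13 m, and a 78 mm high card at x = 0.585, y = 0.10 m.)
Not all that is in view belongs to the job. What is shaped like the tall_bottle but orange is not meant.

How it is judged:
On the way, in this order (a step that is already met when the one before it is completed fails the run):
1. the tall bottle stands upright on the worktop, clear of the case (height (world z) of tall_bottle between -0.004 and 0.004 m and angle between tall_bottle's own z axis and vertical below 0.1 rad and contact force between the fingers and tall_bottle below 0.1 N and contact force between tall_bottle and case below 0.1 N), for 0.2 s.
2. the carton stands upright on the floor of the freed compartment (z of carton in the frame of case between 0 and 0.01 m and x of carton in the frame of case between -0.035 and 0.035 m and y of carton in the frame of case between -0.09 and 0.09 m and angle between carton's own z axis and vertical below 0.1 rad and contact force between the fingers and carton below 0.1 N), for 0.2 s.
At the end, for the whole second after the job is handed in: The tall bottle stands upright (within 0.1 rad) on the worktop outside the case and not touching it; the carton and the label roll stand upright (within 0.1 rad) on the case's floor, one in each compartment; the lid is shut to within 0.04 rad; nothing moves and everything is released (height (world z) of tall_bottle between -0.004 and 0.004 m and angle between each of tall_bottle, carton, label_roll's own z axis and vertical below 0.1 rad and z of carton in the frame of case between 0 and 0.01 m and x of carton in the frame of case between -0.035 and 0.035 m and y of carton in the frame of case between -0.09 and 0.09 m and z of label_roll in the frame of case between 0 and 0.01 m and x of label_roll in the frame of case between -0.035 and 0.035 m and y of label_roll in the frame of case between -0.09 and 0.09 m and value of joint lid below 0.04 rad and linear speed of each of tall_bottle, carton, label_roll below 0.02 m/s and contact force between tall_bottle and case below 0.1 N).
It fails at once if the lid is slammed (closing faster than 2.5 rad/s) (velocity of joint lid below -2.5 rad/s).
It fails at once if the riser shelf is struck with more than 12 N (contact force between any of the arm, the fingers and riser above 12 N).
It fails at once if the timer or the tape roll is pushed more than 30 mm (distance of any of timer, tape_roll from where it was at the start of the episode above 0.03 m).
It fails at once if the label roll is taken out of the case (z of label_roll in the frame of case above 0.05 m).
It also fails if it takes over 67 s, if anything falls off the work surface, if the arm or the gripper's body presses on something with over 40 N, if the wrist force passes 120 N, or if a joint passes its speed limit or range.

### The arm

A 6-joint arm with a two-finger parallel gripper is mounted at the origin on the work surface; the furniture and walls round the work are solid. World frame = base frame: x ahead of the robot, y to its left, z up, the work surface at z = 0. Lengths are in m, angles in rad, forces in N, time in s.
With the tool pointing down it reaches from about 0.375 to 0.9 m from the base axis. Payload 3.1 kg.
Tool frame: the origin (TCP) lies between the finger pads, 19 mm behind the fingertips; this is the grasp point; z points along the fingers, y is the line along which they close (so a half turn about z gives the same grasp; the last joint's range is limited). The gripper opens to 87 mm and grips with 3 to 60 N. Pads are 19 mm wide; open, the fingers measure 117 mm over their backs; the gripper's body (75 mm by 190 mm) begins 51 mm behind the grasp point.
Start: joints at [-1.442, 0.527, 1.433, -0, 1.181, -0.178], TCP at [0.189, -0.596, 0.241] pointing down, gripper open.
Joint ranges: [-3.08, 3.08], [-0.75, 2.2], [0.22, 2.44], [-1.43, 4.57], [0, 2.65], [-2.85, 2.85]. Speed limits (rad/s): [2.79, 2.79, 3.14, 3.14, 3.14, 3.14].

### API

Orientations are given as a unit quaternion [x, y, z, w].
In Python, from rig import get_obs, vision, hand_in, nets gives the robot as it stands.
- The arm moves only by the tool apply_moves, never from a script. Its argument "series" is a list of rows, each an object with "offset": the shift along the world's x, y, z in cm, a list of three; "rot": the turn, a rotation vector about the world's x, y, z in degrees, a list of three. A call has 1 to 20 rows; each row is the pose to reach, as a shift and turn from the pose commanded when the call began; what a row does not reach only later rows make up. A row lasts 1/10 s, in which the tool goes at most 50 mm and 8.59 degrees, less where a joint would pass 70% of its speed; a pose out of reach is approached as far as the arm can. A call with a gripper value outside its range is refused whole. "hand" is the opening, from 0 (shut) to 1 (fully open), set as the call begins (left out, the last holds). The fingers move at their own pace and stop on an object; "newtons" is the grip in N (left out, the last holds). Time passes only in rows, so rows that repeat a pose let the fingers close. It gives the time, the measured TCP pose, the force, the opening and the grip force at its end, in the units of the state.
- get_obs(): the state, without advancing time (a new reading comes with each control period).
- vision.camera(name): name is "scene" or "top"; returns the picture (384x512x3 uint8, red, green, blue); there is no depth.
- vision.calibration(name): a dict with "K" (3x3 intrinsics, pixels), "k1" (the pictures are not rectified: a ray, as slopes to the right and down, at radius r is drawn at 1 + k1 r^2 times it, then the intrinsics apply), "R" (3x3) and "t" (3): a world point X has camera coordinates R X + t. Camera axes: x right, y down, z forward; pixel columns grow to the right and rows downward; lengths in m; the calibration is good to about 2 mm. A picture is of the moment at which its call begins. calibration takes no time and is no camera call.
- hand_in(): hands the job in; it is judged then, once.
Trained networks look in the newest picture that a camera, given by its name, has taken for a name from the list of things; names that differ only in an ending like _2 or _b are one class to them, and where a whole thing is asked for, a point or a joint stands for the part that bears it (a point fixed in the world has none). Each returns a list of dicts, best first, with "conf" (0 to 1); they miss things now and then, are a little off and sometimes report something else, mostly with a low value. They report only what shows in the picture. A call takes as long as a camera call. They do not tell look-alikes from the thing itself.
- nets.search_frame(camera, query): "centre" ([x, y, z] in m, in world coordinates, good to about 4 mm: the middle of the surface that is visible of it).
- nets.spot_point(camera, query): "centre" ([x, y, z] in m, in world coordinates, good to about 4 mm: a listed point, or the origin of a listed thing).
The state is a dict: "time": time; "q": joint angles; "joint_velocities": joint speeds; "joint_torque": joint torques, N m; "position": TCP position; "tool_rot": TCP orientation; "ft_force": force on the tool from outside, world axes, zero at the start; "moment": the same for the moment, N m; "grip_width": finger opening in m; "grip_force": force on a finger pad.
Only numpy, scipy, OpenCV 4.12 (cv2) and the standard library are available. Lean on these libraries where they do the work, as an engineer would, in place of code of your own. Each camera call takes 0.05 s, during which the arm holds its last target. There are 200 camera calls.

## Working session

There is one attempt and no reset: what is moved stays moved. The work goes in short steps, Python scripts to look and compute and a tool call to move; the robot and the scene stay as the last step left them, time stands still between calls to the robot, and variables do not carry over. Pictures are saved under pics/ and viewed, at most 10 in all, crops included, and the job is handed in when it is done.

Besides the shell and the picture viewer there is one more tool, called after "Request:" by a JSON object that holds its "api" and its "payload", one argument or row to a line. apply_moves: Moves the arm, as the interface text tells. Its arguments: {"type":"object","properties":{"series":{"type":"array"},"hand":{"type":"number"},"newtons":{"type":"number"}},"required":["series"]}

```bash
ls; mkdir -p pics; cat > h.py <<'E'
import numpy as np, cv2
from rig import get_obs, vision, hand_in, nets
from scipy.spatial.transform import Rotation as Ro
def snap(n,f,crop=None,s=1):
    im=vision.camera(n)[:,:,::-1]
    if crop: a,b,c,d=crop; im=im[b:d,a:c]
    im=cv2.resize(im,None,fx=s,fy=s,interpolation=cv2.INTER_CUBIC); cv2.imwrite('pics/'+f,im); return im
def proj(n,X):
    c=vision.calibration(n); p=np.array(c['R'])@np.array(X)+np.array(c['t']); s=p[:2]/p[2]
    s=s*(1+c['k1']*(s@s)); K=np.array(c['K']); return (K@[s[0],s[1],1])[:2]
def back(n,uv,z):
    c=vision.calibration(n); K=np.array(c['K']); R=np.array(c['R']); t=np.array(c['t'])
    d=np.linalg.solve(K,[uv[0],uv[1],1])[:2]; s=d.copy()
    for _ in range(20): s=d/(1+c['k1']*(s@s))
    r=R.T@[s[0],s[1],1]; o=-R.T@t; return o+r*(z-o[2])/r[2]
E
cat > a.py <<'E'
from h import *
np.set_printoptions(precision=4,suppress=True)
a=snap('scene','s0.png',None,1.5); b=snap('top','t0.png',None,1.5)
for n in ('scene','top'):
    for q in ('case','lid','lid_tab','lid_hinge','riser','tall_bottle','carton','label_roll','timer','tape_roll'):
        for f in ('spot_point','search_frame'):
            try:
                for r in getattr(nets,f)(n,q)[:3]: 
                    print(n,q,f[:6],round(r['conf'],2),np.round(r['centre'],3),proj(n,r['centre']).round())
            except Exception as e: print(n,q,f,e)
o=get_obs();print(o['time'],o['position'],o['tool_rot'])
E
python3 a.py
```

```text
pics
scene case spot_p 0.86 [ 0.491 -0.183  0.002] [225. 205.]
scene case search 0.94 [ 0.531 -0.158  0.057] [204. 186.]
scene lid spot_point it knows: carton, case, label_roll, lid_hinge, lid_tab, riser, tall_bottle, tape_roll, timer
scene lid search 0.88 [ 0.54  -0.163  0.116] [201. 163.]
scene lid_tab spot_p 0.93 [ 0.539 -0.181  0.177] [204. 135.]
scene lid_tab search 0.61 [ 0.537 -0.168  0.114] [203. 163.]
scene lid_hinge spot_p 0.85 [ 0.541 -0.183  0.054] [207. 181.]
scene lid_hinge search 0.59 [ 0.536 -0.167  0.112] [203. 164.]
scene riser spot_p 0.57 [ 0.495 -0.13   0.005] [211. 215.]
scene riser search 0.63 [0.463 0.062 0.041] [165. 261.]
scene riser search 0.57 [ 0.552 -0.05   0.314] [149.  95.]
scene tall_bottle spot_p 0.63 [ 0.495 -0.242  0.008] [237. 190.]
scene tall_bottle search 0.64 [ 0.486 -0.231  0.059] [238. 176.]
scene carton spot_p 0.66 [ 0.473  0.054 -0.006] [167. 273.]
scene carton spot_p 0.29 [ 0.496 -0.243  0.008] [237. 190.]
scene carton search 0.63 [0.462 0.062 0.04 ] [165. 262.]
scene label_roll spot_p 0.66 [ 0.494 -0.132  0.006] [212. 215.]
scene label_rol
[... 1063 characters left out ...]
 search 0.81 [ 0.255 -0.244  0.067] [318. 257.]
top carton spot_p 0.71 [ 0.472  0.054 -0.002] [187. 161.]
top carton spot_p 0.64 [ 0.538 -0.182  0.173] [292. 112.]
top carton search 0.71 [0.471 0.049 0.047] [185. 158.]
top label_roll spot_p 0.75 [ 0.494 -0.127  0.005] [263. 151.]
top label_roll search 0.66 [ 0.493 -0.126  0.037] [263. 149.]
top timer search 0.84 [ 0.37  -0.31   0.012] [343. 204.]
top tape_roll spot_p 0.71 [ 0.387  0.021 -0.002] [200. 197.]
top tape_roll search 0.95 [0.386 0.021 0.012] [199. 197.]
top tape_roll search 0.45 [ 0.492 -0.24   0.07 ] [315. 146.]
top tape_roll search 0.32 [ 0.529 -0.182  0.335] [301.  88.]
2.0 [ 0.1894 -0.5956  0.2413] [0.9882 0.1533 0.     0.    ]
```

View pics/s0.png

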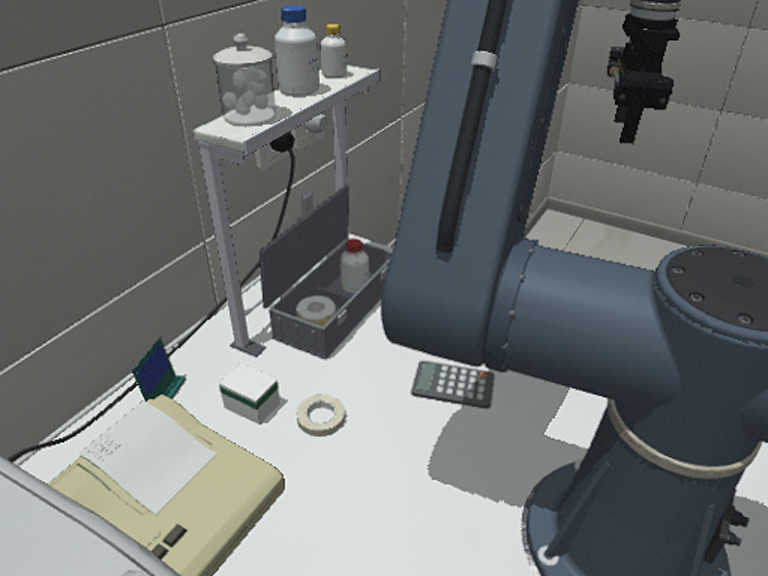

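View pics/t0.png

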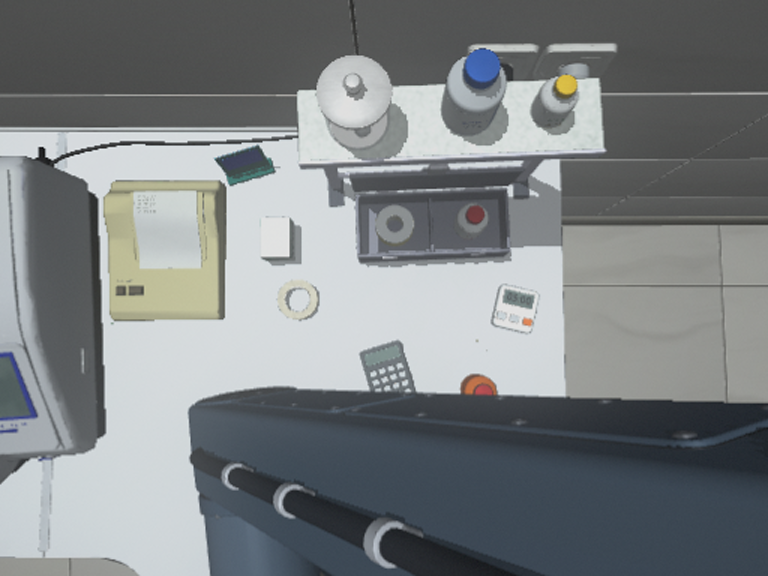

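Candidates for the tall bottle (full-resolution top pixels) are the white bottle with a red cap in the case's right compartment (314,146), the orange look-alike (318,257), and the jars on the riser (235,70), (315,60), (375,65). I choose the white one in the case and check it in a crop. The carton is at (184,158), the tape at (199,198), the timer at (344,205).

```bash
python3 -c "
from h import *
snap('top','t1.png',(165,85,360,230),4)"
```

```text
(no output)
```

View pics/t1.png

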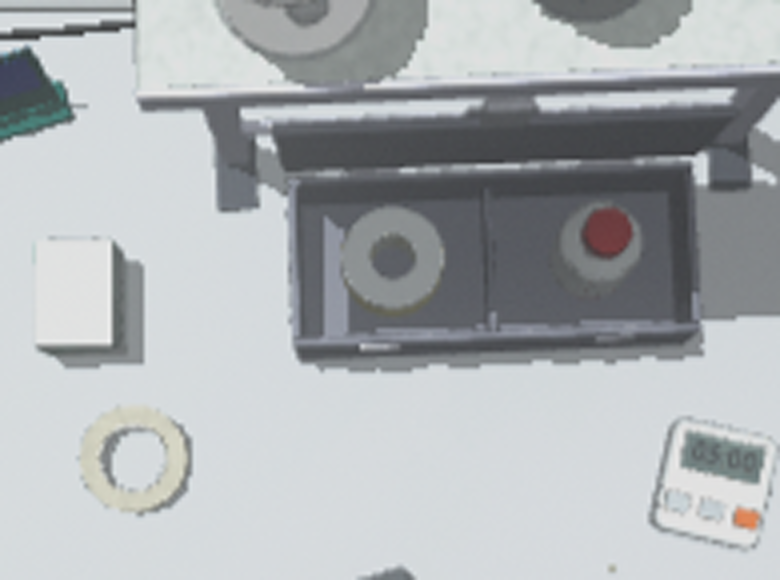

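The crop confirms the white bottle with a red cap (crop 607,232) in the right compartment and the label roll in the left (393,258). The carton's top face spans (37,238)-(113,347).

```bash
cat > b.py <<'E'
from h import *
np.set_printoptions(precision=4,suppress=True)
f=lambda p,z: back('top',(165+(p[0]+.5)/4-.5,85+(p[1]+.5)/4-.5),z)
for nm,z,ps in (('rim',.058,[(297,343),(700,328),(290,180),(692,164)]),('carton',.046,[(37,238),(113,238),(113,347),(37,347)]),('cap',.087,[(607,232)]),('roll',.039,[(393,258)]),('tape',.013,[(136,460)]),('timer',.02,[(672,418),(781,435),(757,550),(652,525)]),('tabtop',.19,[(482,95),(538,95)])):
    P=np.array([f(p,z) for p in ps]); print(nm,P[:,:2].tolist() if 0 else P[:,:2]); print('  mean',P.mean(0)[:2])
# carton/case fit errors from K
for n in('top','scene'):
    c=vision.calibration(n); print(n,-np.array(c['R']).T@np.array(c['t']))
E
python3 b.py
```

```text
rim [[ 0.4415 -0.0728]
 [ 0.4497 -0.2939]
 [ 0.5325 -0.0686]
 [ 0.5411 -0.2909]]
  mean [ 0.4912 -0.1815]
carton [[0.5025 0.0738]
 [0.5025 0.0312]
 [0.441  0.0304]
 [0.441  0.0728]]
  mean [0.4717 0.052 ]
cap [[ 0.497  -0.2394]]
  mean [ 0.497  -0.2394]
roll [[ 0.4924 -0.1257]]
  mean [ 0.4924 -0.1257]
tape [[0.38   0.0219]]
  mean [0.38   0.0219]
timer [[ 0.4036 -0.2848]
 [ 0.3939 -0.3465]
 [ 0.3286 -0.3317]
 [ 0.3427 -0.2726]]
  mean [ 0.3672 -0.3089]
tabtop [[ 0.5408 -0.1666]
 [ 0.5407 -0.1929]]
  mean [ 0.5408 -0.1797]
top [ 0.3216 -0.1194  0.9233]
scene [0.0485 0.4381 0.5937]
```

```bash
cat > g.py <<'E'
from h import *
import sys
np.set_printoptions(precision=2,suppress=True)
def go(p,tilt=35,yaw=2.2):
    o=get_obs(); R=Ro.from_quat(o['tool_rot'])
    T=Ro.from_euler('z',yaw,degrees=True)*Ro.from_euler('y',-tilt,degrees=True)*Ro.from_euler('x',180,degrees=True)
    print('off',(np.array(p)-o['position'])*100,'rot',(T*R.inv()).as_rotvec(degrees=True),'z',T.as_matrix()[:,2])
if __name__=='__main__': go(eval(sys.argv[1]),*[float(a) for a in sys.argv[2:]])
E
python3 g.py "(0.444,-0.243,0.152)"; python3 g.py "(0.35,-0.33,0.26)"
```

```text
off [25.46 35.26 -8.92] rot [  6.05 -34.58 -14.95] z [ 0.57  0.02 -0.82]
off [16.06 26.56  1.88] rot [  6.05 -34.58 -14.95] z [ 0.57  0.02 -0.82]
```

Request:
{"api": "apply_moves", "payload": {
  "series": [
    {"offset": [16, 26.5, 2], "rot": [6, -34.6, -15]},
    {"offset": [16, 26.5, 2], "rot": [6, -34.6, -15]},
    {"offset": [16, 26.5, 2], "rot": [6, -34.6, -15]},
    {"offset": [16, 26.5, 2], "rot": [6, -34.6, -15]},
    {"offset": [16, 26.5, 2], "rot": [6, -34.6, -15]},
    {"offset": [16, 26.5, 2], "rot": [6, -34.6, -15]},
    {"offset": [16, 26.5, 2], "rot": [6, -34.6, -15]},
    {"offset": [25.5, 35.3, -8.5], "rot": [6, -34.6, -15]},
    {"offset": [25.5, 35.3, -8.5], "rot": [6, -34.6, -15]},
    {"offset": [25.5, 35.3, -8.5], "rot": [6, -34.6, -15]},
    {"offset": [25.5, 35.3, -8.5], "rot": [6, -34.6, -15]},
    {"offset": [25.5, 35.3, -8.5], "rot": [6, -34.6, -15]},
    {"offset": [25.5, 35.3, -8.5], "rot": [6, -34.6, -15]}
  ],
  "hand": 0.69,
  "newtons": 20
}}

```text
time: 3.35
position: [0.4448, -0.2436, 0.1564]
tool_rot: [0.953, 0.018, 0.301, -0.005]
ft_force: [-0.4, 0.3, -0.3]
grip_width: 0.0605
grip_force: 0.0
```

```bash
python3 - <<'E'
from h import *
a=snap('scene','s1.png',(170,90,330,210),5)
for n in ('scene','top'):
    if n=='top': vision.camera('top')
    for r in nets.spot_point(n,'tall_bottle')[:2]: print(n,round(r['conf'],2),np.round(r['centre'],3))
E
python3 g.py "(0.496,-0.241,0.079)"
```

```text
scene 0.84 [ 0.498 -0.241  0.006]
off [ 5.17  0.34 -7.83] rot [0.18 0.09 0.17] z [ 0.57  0.02 -0.82]
```

View pics/s1.png

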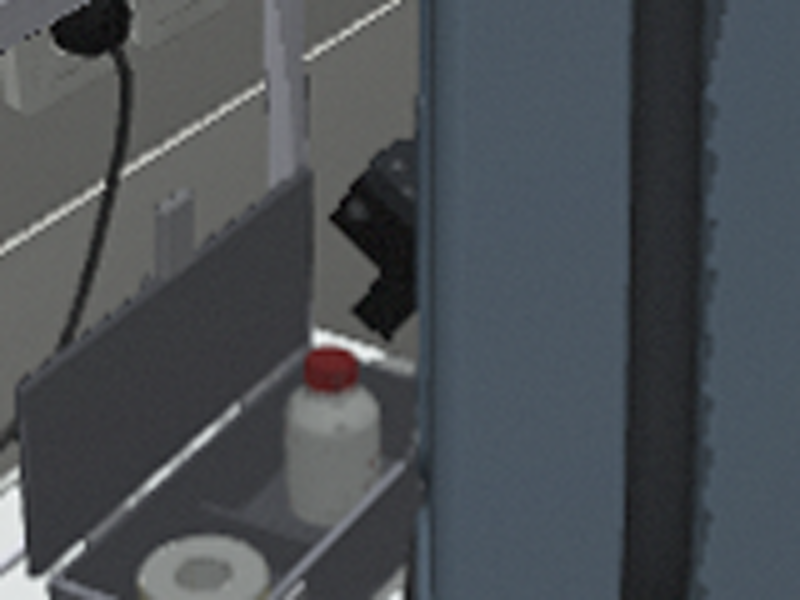

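The crop shows the gripper in front of and above the bottle, with the cap at (330,370) and nothing in the way. The bottle stands on the 5 mm floor, so I grip its straight body just below the rim.

Request:
{"api": "apply_moves", "payload": {
  "series": [
    {"offset": [0.5, 0.5, -1], "rot": [0, 0, 0]},
    {"offset": [1.5, 0.5, -3], "rot": [0, 0, 0]},
    {"offset": [2.5, 0.5, -5], "rot": [0, 0, 0]},
    {"offset": [3.5, 0.5, -6.7], "rot": [0, 0, 0]},
    {"offset": [4.4, 0.5, -8.4], "rot": [0, 0, 0]},
    {"offset": [5.2, 0.5, -10], "rot": [0, 0, 0]},
    {"offset": [5.2, 0.5, -10], "rot": [0, 0, 0]}
  ]
}}

```text
time: 4.25
position: [0.4967, -0.2388, 0.0554]
tool_rot: [0.954, 0.017, 0.301, -0.005]
ft_force: [-0.9, 0.5, -0.5]
grip_width: 0.0601
grip_force: 0.0
```

Request:
{"api": "apply_moves", "payload": {
  "series": [
    {"offset": [0, 0, 0], "rot": [0, 0, 0]},
    {"offset": [0, 0, 0], "rot": [0, 0, 0]},
    {"offset": [0, 0, 0], "rot": [0, 0, 0]},
    {"offset": [0, 0, 0], "rot": [0, 0, 0]},
    {"offset": [0, 0, 0], "rot": [0, 0, 0]},
    {"offset": [0, 0, 0], "rot": [0, 0, 0]}
  ],
  "hand": 0.3,
  "newtons": 20
}}

```text
time: 4.85
position: [0.4964, -0.2384, 0.0573]
tool_rot: [0.953, 0.017, 0.301, -0.004]
ft_force: [-2.7, -2.5, 7.0]
grip_width: 0.0458
grip_force: 20.0
```

Request:
{"api": "apply_moves", "payload": {
  "series": [
    {"offset": [0, 0, 0.5], "rot": [0, 0, 0]},
    {"offset": [0, 0, 1.5], "rot": [0, 0, 0]},
    {"offset": [0, 0, 3], "rot": [0, 0, 0]},
    {"offset": [0, 0, 4.5], "rot": [0, 0, 0]},
    {"offset": [0, 0, 6], "rot": [0, 0, 0]},
    {"offset": [0, 0, 7.5], "rot": [0, 0, 0]},
    {"offset": [0, 0, 8.5], "rot": [0, 0, 0]},
    {"offset": [0, 0, 8.5], "rot": [0, 0, 0]}
  ]
}}

```text
time: 5.65
position: [0.4965, -0.2375, 0.1426]
tool_rot: [0.953, 0.019, 0.301, -0.005]
ft_force: [0.3, 0.2, -1.4]
grip_width: 0.0456
grip_force: 20.0
```

```bash
python3 - <<'E'
from h import *
a=snap('scene','s2.png',(170,90,330,210),5)
for r in nets.spot_point('scene','tall_bottle')[:2]: print(round(r['conf'],2),np.round(r['centre'],3))
E
python3 g.py "(0.47,-0.352,0.142)"
```

```text
0.71 [ 0.499 -0.24   0.089]
off [ -2.62 -11.47   0.07] rot [ 0.05 -0.    0.04] z [ 0.57  0.02 -0.82]
```

View pics/s2.png

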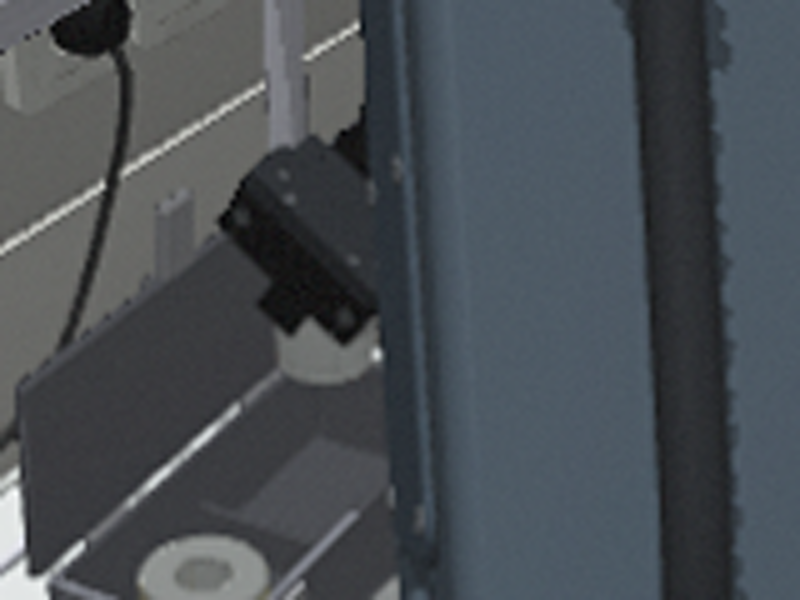

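The bottle hangs upright above the rim (crop 325,350) and the label roll is undisturbed. I move it right, clear of the case, and lower it.

Request:
{"api": "apply_moves", "payload": {
  "series": [
    {"offset": [-0.6, -2, 0.2], "rot": [0, 0, 0]},
    {"offset": [-1.2, -5, 0.2], "rot": [0, 0, 0]},
    {"offset": [-2, -8, 0.2], "rot": [0, 0, 0]},
    {"offset": [-2.6, -10.5, 0.2], "rot": [0, 0, 0]},
    {"offset": [-2.6, -11.5, 0], "rot": [0, 0, 0]},
    {"offset": [-2.6, -11.5, -2], "rot": [0, 0, 0]},
    {"offset": [-2.6, -11.5, -4.5], "rot": [0, 0, 0]},
    {"offset": [-2.6, -11.5, -6.5], "rot": [0, 0, 0]},
    {"offset": [-2.6, -11.5, -8], "rot": [0, 0, 0]},
    {"offset": [-2.6, -11.5, -8.6], "rot": [0, 0, 0]},
    {"offset": [-2.6, -11.5, -8.6], "rot": [0, 0, 0]}
  ]
}}

```text
time: 6.85
position: [0.4702, -0.3512, 0.054]
tool_rot: [0.954, 0.018, 0.3, -0.007]
ft_force: [-0.7, 0.1, -0.3]
grip_width: 0.0454
grip_force: 20.0
```

Request:
{"api": "apply_moves", "payload": {
  "series": [
    {"offset": [0, 0, -0.1], "rot": [0, 0, 0]},
    {"offset": [0, 0, -0.2], "rot": [0, 0, 0]},
    {"offset": [0, 0, -0.3], "rot": [0, 0, 0]},
    {"offset": [0, 0, -0.3], "rot": [0, 0, 0]}
  ]
}}

```text
time: 7.25
position: [0.4705, -0.3528, 0.0527]
tool_rot: [0.953, 0.018, 0.301, -0.005]
ft_force: [0.1, -0.3, -0.9]
grip_width: 0.0453
grip_force: 20.0
```

Request:
{"api": "apply_moves", "payload": {
  "series": [
    {"offset": [0, 0, -0.1], "rot": [0, 0, 0]},
    {"offset": [0, 0, -0.2], "rot": [0, 0, 0]},
    {"offset": [0, 0, -0.2], "rot": [0, 0, 0]}
  ]
}}

```text
time: 7.55
position: [0.4707, -0.3529, 0.0522]
tool_rot: [0.953, 0.018, 0.302, -0.005]
ft_force: [-4.9, 0.2, 10.7]
grip_width: 0.0452
grip_force: 20.0
```

```bash
python3 - <<'E'
from h import *
a=snap('top','t2.png',(165,85,360,230),4)
vision.camera('scene')
for n in('scene','top'):
    for r in nets.spot_point(n,'tall_bottle')[:3]: print(n,round(r['conf'],2),np.round(r['centre'],3))
E
```

Request:
{"api": "apply_moves", "payload": {
  "series": [
    {"offset": [0, 0, 0.1], "rot": [0, 0, 0]},
    {"offset": [0, 0, 0.1], "rot": [0, 0, 0]}
  ]
}}

```text
time: 7.95
position: [0.4706, -0.3529, 0.0522]
tool_rot: [0.953, 0.018, 0.301, -0.005]
ft_force: [-4.0, 0.5, 8.1]
grip_width: 0.0452
grip_force: 20.0
```

Request:
{"api": "apply_moves", "payload": {
  "series": [
    {"offset": [0, 0, 0], "rot": [0, 0, 0]},
    {"offset": [0, 0, 0], "rot": [0, 0, 0]},
    {"offset": [0, 0, 0], "rot": [0, 0, 0]},
    {"offset": [0, 0, 0], "rot": [0, 0, 0]},
    {"offset": [0, 0, 0], "rot": [0, 0, 0]}
  ],
  "hand": 0.67
}}

```text
time: 8.45
position: [0.4704, -0.3525, 0.051]
tool_rot: [0.954, 0.018, 0.301, -0.006]
ft_force: [0.3, 0.5, 0.5]
grip_width: 0.058
grip_force: 0.0
```

Request:
{"api": "apply_moves", "payload": {
  "series": [
    {"offset": [-0.5, 0, 0.7], "rot": [0, 0, 0]},
    {"offset": [-1.7, 0, 2.5], "rot": [0, 0, 0]},
    {"offset": [-3.1, 0, 4.5], "rot": [0, 0, 0]},
    {"offset": [-4.5, 0, 6.5], "rot": [0, 0, 0]},
    {"offset": [-6.5, 0, 9.5], "rot": [0, 0, 0]},
    {"offset": [-8, 0, 12], "rot": [0, 0, 0]},
    {"offset": [-8, 0, 12], "rot": [0, 0, 0]}
  ]
}}

```text
time: 9.15
position: [0.3894, -0.3538, 0.1741]
tool_rot: [0.953, 0.018, 0.301, -0.003]
ft_force: [0.1, -0.6, 0.0]
grip_width: 0.058
grip_force: 0.0
```

```bash
python3 - <<'E'
from h import *
snap('top','t3.png',None,1.5)
vision.camera('scene')
for n in('scene','top'):
  for q in ('tall_bottle','carton'):
    for r in nets.spot_point(n,q)[:3]: print(n,q,round(r['conf'],2),np.round(r['centre'],3))
E
python3 g.py "(0.42,0.052,0.15)" 35 0.6
```

```text
scene carton 0.85 [ 0.473  0.052 -0.003]
top tall_bottle 0.6 [ 0.468 -0.351  0.002]
top carton 0.87 [ 0.472  0.051 -0.003]
off [ 2.94 40.4  -2.03] rot [-0.08 -0.02 -1.58] z [ 0.57  0.01 -0.82]
```

View pics/t3.png

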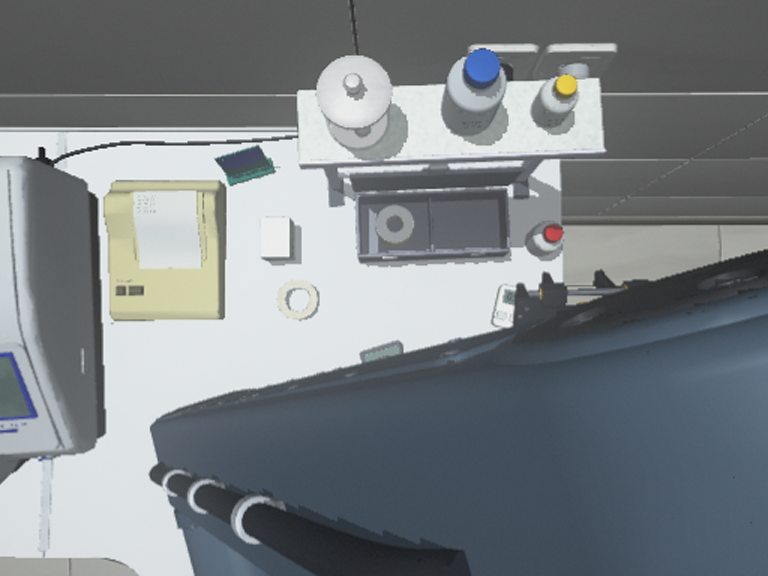

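The bottle stands upright right of the case at (548,238). The printer is close to the carton's left side, so I use a smaller lean (23°) and a high grip to keep the gripper's body above the printer.

```bash
python3 g.py "(0.44,0.0515,0.13)" 23 0.6; python3 - <<'E'
from h import *
for u in (222,224,226): print(back('top',(u/1.5,250/1.5),.074))
E
```

```text
off [ 4.94 40.35 -4.03] rot [-0.37 11.98 -1.57] z [ 0.39  0.   -0.92]
[0.44741604 0.12277584 0.074     ]
[0.44741545 0.11989069 0.074     ]
[0.44741486 0.1170056  0.074     ]
```

Request:
{"api": "apply_moves", "payload": {
  "series": [
    {"offset": [1, 4, 0], "rot": [0, 2, 0]},
    {"offset": [2, 9, 0], "rot": [-0.1, 4, -0.4]},
    {"offset": [3, 14, 0], "rot": [-0.2, 6, -0.8]},
    {"offset": [4, 19, 0], "rot": [-0.3, 8, -1.2]},
    {"offset": [4.9, 24, 0], "rot": [-0.4, 12, -1.6]},
    {"offset": [4.9, 29, 0], "rot": [-0.4, 12, -1.6]},
    {"offset": [4.9, 34, -1], "rot": [-0.4, 12, -1.6]},
    {"offset": [4.9, 38, -2], "rot": [-0.4, 12, -1.6]},
    {"offset": [4.9, 40.4, -3], "rot": [-0.4, 12, -1.6]},
    {"offset": [4.9, 40.4, -4], "rot": [-0.4, 12, -1.6]},
    {"offset": [4.9, 40.4, -4], "rot": [-0.4, 12, -1.6]}
  ],
  "hand": 0.82
}}

```text
time: 10.55
position: [0.4384, 0.0549, 0.1303]
tool_rot: [0.98, 0.009, 0.198, -0.001]
ft_force: [0.5, -0.4, -0.0]
grip_width: 0.0712
grip_force: 0.0
```

```bash
python3 g.py "(0.472,0.0515,0.048)" 23 0.6; python3 - <<'E'
from h import *
snap('scene','s3.png',(110,140,270,260),5)
for r in nets.spot_point('scene','carton')[:2]: print(round(r['conf'],2),np.round(r['centre'],3))
E
```

```text
off [ 3.36 -0.34 -8.23] rot [ 0.11 -0.15 -0.38] z [ 0.39  0.   -0.92]
0.65 [0.471 0.052 0.   ]
```

View pics/s3.png

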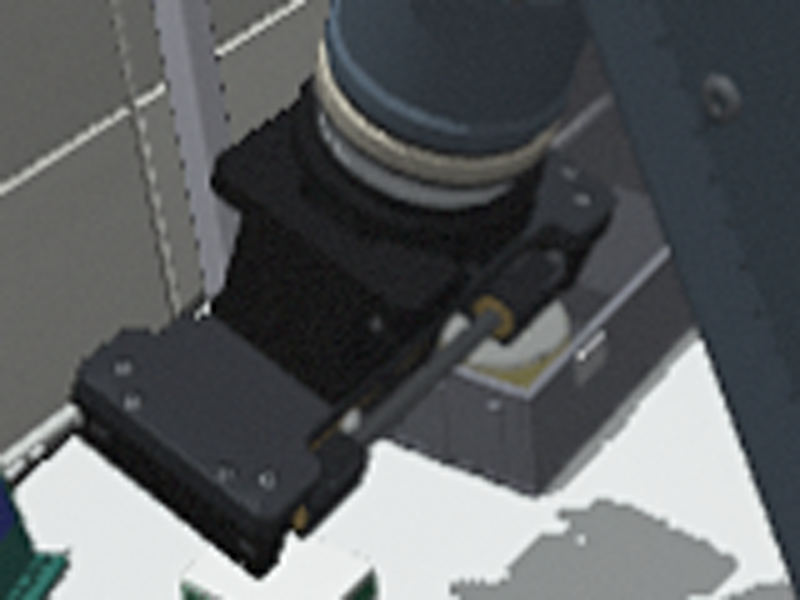

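The crop shows the gripper above the carton (280,580), its long body along y.

Request:
{"api": "apply_moves", "payload": {
  "series": [
    {"offset": [0.8, -0.3, -2], "rot": [0.1, -0.1, -0.4]},
    {"offset": [1.6, -0.3, -4], "rot": [0.1, -0.1, -0.4]},
    {"offset": [2.3, -0.3, -5.5], "rot": [0.1, -0.1, -0.4]},
    {"offset": [2.9, -0.3, -7], "rot": [0.1, -0.1, -0.4]},
    {"offset": [3.3, -0.3, -7.8], "rot": [0.1, -0.1, -0.4]},
    {"offset": [3.4, -0.3, -8.2], "rot": [0.1, -0.1, -0.4]},
    {"offset": [3.4, -0.3, -8.2], "rot": [0.1, -0.1, -0.4]}
  ]
}}

```text
time: 11.35
position: [0.4743, 0.0479, 0.0479]
tool_rot: [0.98, 0.0, 0.2, -0.0]
ft_force: [0.5, -0.6, -0.3]
grip_width: 0.0714
grip_force: 0.0
```

Request:
{"api": "apply_moves", "payload": {
  "series": [
    {"offset": [0, 0, 0], "rot": [0, 0, 0]},
    {"offset": [0, 0, 0], "rot": [0, 0, 0]},
    {"offset": [0, 0, 0], "rot": [0, 0, 0]},
    {"offset": [0, 0, 0], "rot": [0, 0, 0]},
    {"offset": [0, 0, 0], "rot": [0, 0, 0]},
    {"offset": [0, 0, 0], "rot": [0, 0, 0]},
    {"offset": [0, 0, 0], "rot": [0, 0, 0]}
  ],
  "hand": 0.3,
  "newtons": 15
}}

```text
time: 12.05
position: [0.4735, 0.0485, 0.0503]
tool_rot: [0.98, 0.001, 0.201, -0.0]
ft_force: [-1.4, -0.8, 6.2]
grip_width: 0.0438
grip_force: 15.0
```

Request:
{"api": "apply_moves", "payload": {
  "series": [
    {"offset": [0, 0, 0.6], "rot": [0, 0, 0]},
    {"offset": [0, 0, 2], "rot": [0, 0, 0]},
    {"offset": [0, 0, 4.5], "rot": [0, 0, 0]},
    {"offset": [0, 0, 7], "rot": [0, 0, 0]},
    {"offset": [-1, 0, 8.5], "rot": [0, 0, 0]},
    {"offset": [-2, 0, 8.5], "rot": [0, 0, 0]},
    {"offset": [-2, 0, 8.5], "rot": [0, 0, 0]}
  ]
}}

```text
time: 12.75
position: [0.4626, 0.0561, 0.1139]
tool_rot: [0.98, 0.004, 0.199, -0.014]
ft_force: [0.1, 0.2, -0.9]
grip_width: 0.0436
grip_force: 15.0
```

```bash
python3 g.py "(0.4935,-0.239,0.13)" 23 2.2; python3 - <<'E'
from h import *
vision.camera('top')
vision.camera('scene')
for n in('scene','top'):
  for q in ('lid_hinge','case','carton','lid_tab','label_roll'):
   for r in nets.spot_point(n,q)[:1]: print(n,q,round(r['conf'],2),np.round(r['centre'],3))
E
```

```text
off [  3.09 -29.51   1.61] rot [-1.43 -0.13  1.44] z [ 0.39  0.01 -0.92]
scene lid_hinge 0.58 [ 0.537 -0.183  0.057]
scene carton 0.69 [0.462 0.062 0.062]
scene label_roll 0.49 [ 0.496 -0.129  0.005]
top lid_hinge 0.81 [ 0.535 -0.181  0.056]
top case 0.7 [ 0.495 -0.185  0.001]
top carton 0.69 [0.46  0.057 0.064]
top lid_tab 0.82 [ 0.541 -0.18   0.176]
top label_roll 0.86 [ 0.495 -0.125  0.004]
```

Request:
{"api": "apply_moves", "payload": {
  "series": [
    {"offset": [0, 0, 1.5], "rot": [0, 0, 0]},
    {"offset": [0, 0, 1.5], "rot": [0, 0, 0]},
    {"offset": [0, 0, 1.5], "rot": [0, 0, 0]}
  ]
}}

```text
time: 13.65
position: [0.4629, 0.0561, 0.1291]
tool_rot: [0.98, 0.004, 0.199, -0.014]
ft_force: [0.4, 0.3, -0.4]
grip_width: 0.0439
grip_force: 15.0
```

```bash
python3 g.py "(0.4935,-0.239,0.135)" 23 2.2; python3 -c "
from h import *
o=get_obs();print(o['q'],o['position'],o['tool_rot'])"
```

```text
off [  3.06 -29.51   0.59] rot [-1.42 -0.08  1.4 ] z [ 0.39  0.01 -0.92]
[-0.18275895  0.47993352  2.21784883  1.0708405   0.11266266  0.33044296] [0.46293155 0.0560926  0.12905008] [ 0.97992339  0.00438474  0.19886425 -0.01356243]
```

Request:
{"api": "apply_moves", "payload": {
  "series": [
    {"offset": [1, -2, 0.6], "rot": [0, 0, 0]},
    {"offset": [2, -5, 0.6], "rot": [0, 0, 0]},
    {"offset": [3, -8.5, 0.6], "rot": [-0.5, 0, 0.5]},
    {"offset": [3, -12, 0.6], "rot": [-1.4, 0, 1.4]},
    {"offset": [3, -16, 0.6], "rot": [-1.4, 0, 1.4]},
    {"offset": [3, -20, 0.6], "rot": [-1.4, 0, 1.4]},
    {"offset": [3, -24, 0.6], "rot": [-1.4, 0, 1.4]},
    {"offset": [3, -27, 0.6], "rot": [-1.4, 0, 1.4]},
    {"offset": [3, -29, 0.6], "rot": [-1.4, 0, 1.4]},
    {"offset": [3, -29.5, 0.6], "rot": [-1.4, 0, 1.4]},
    {"offset": [3, -29.5, 0.6], "rot": [-1.4, 0, 1.4]}
  ]
}}

```text
time: 14.75
position: [0.4926, -0.2391, 0.1345]
tool_rot: [0.98, 0.018, 0.198, -0.004]
ft_force: [-1.8, 1.1, -0.4]
grip_width: 0.0437
grip_force: 15.0
```

```bash
python3 g.py "(0.4935,-0.239,0.07)" 23 2.2; python3 - <<'E'
from h import *
snap('scene','s4.png',(150,90,310,210),5)
vision.camera('top')
for n in('scene','top'):
   for r in nets.spot_point(n,'carton')[:2]: print(n,round(r['conf'],2),np.round(r['centre'],3))
print(get_obs()['q'])
E
```

```text
off [ 0.09  0.01 -6.45] rot [-0.09 -0.12  0.09] z [ 0.39  0.01 -0.92]
scene 0.78 [ 0.49  -0.238  0.082]
[-0.81392133  0.52940826  1.97648333  0.70823116  0.46872564  0.10600815]
```

View pics/s4.png

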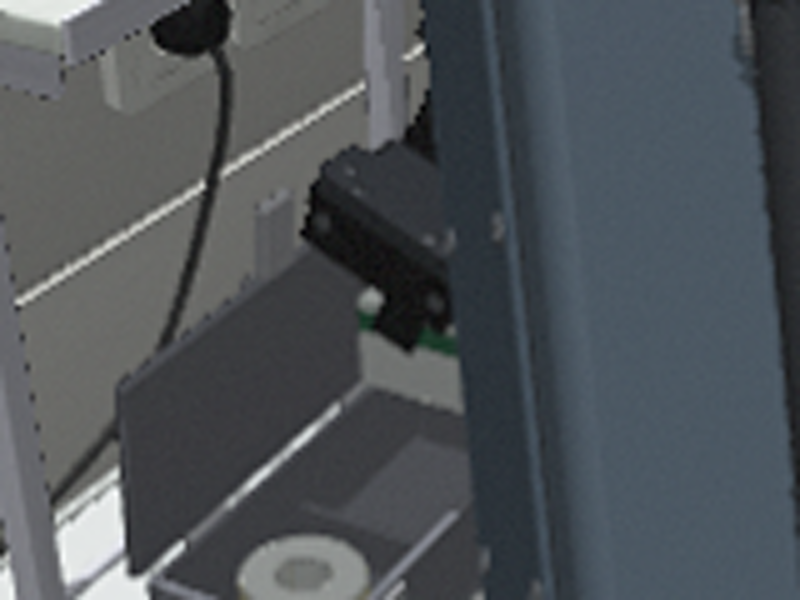

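The carton is held level above the right compartment (410,360). Lowering.

Request:
{"api": "apply_moves", "payload": {
  "series": [
    {"offset": [0, 0, -1], "rot": [0, 0, 0]},
    {"offset": [0, 0, -2.5], "rot": [0, 0, 0]},
    {"offset": [0, 0, -4], "rot": [0, 0, 0]},
    {"offset": [0, 0, -5.5], "rot": [0, 0, 0]},
    {"offset": [0, 0, -6.8], "rot": [0, 0, 0]},
    {"offset": [0, 0, -7.4], "rot": [0, 0, 0]},
    {"offset": [0, 0, -7.6], "rot": [0, 0, 0]},
    {"offset": [0, 0, -7.7], "rot": [0, 0, 0]}
  ]
}}

```text
time: 15.75
position: [0.4929, -0.238, 0.0576]
tool_rot: [0.98, 0.019, 0.198, -0.004]
ft_force: [0.4, 0.3, -0.6]
grip_width: 0.0437
grip_force: 15.0
```

Request:
{"api": "apply_moves", "payload": {
  "series": [
    {"offset": [0, 0, -0.1], "rot": [0, 0, 0]},
    {"offset": [0, 0, -0.2], "rot": [0, 0, 0]},
    {"offset": [0, 0, -0.2], "rot": [0, 0, 0]}
  ]
}}

```text
time: 16.05
position: [0.493, -0.239, 0.056]
tool_rot: [0.98, 0.018, 0.199, -0.004]
ft_force: [0.0, -0.1, -0.4]
grip_width: 0.0438
grip_force: 15.0
```

Request:
{"api": "apply_moves", "payload": {
  "series": [
    {"offset": [0, 0, -0.1], "rot": [0, 0, 0]},
    {"offset": [0, 0, -0.15], "rot": [0, 0, 0]},
    {"offset": [0, 0, -0.15], "rot": [0, 0, 0]}
  ]
}}

```text
time: 16.35
position: [0.4929, -0.239, 0.0553]
tool_rot: [0.98, 0.018, 0.199, -0.004]
ft_force: [-3.1, 0.3, 8.4]
grip_width: 0.0438
grip_force: 15.0
```

Request:
{"api": "apply_moves", "payload": {
  "series": [
    {"offset": [0, 0, 0], "rot": [0, 0, 0]},
    {"offset": [0, 0, 0], "rot": [0, 0, 0]},
    {"offset": [0, 0, 0], "rot": [0, 0, 0]},
    {"offset": [0, 0, 0], "rot": [0, 0, 0]},
    {"offset": [0, 0, 0], "rot": [0, 0, 0]}
  ],
  "hand": 0.69
}}

```text
time: 16.85
position: [0.4928, -0.2389, 0.0541]
tool_rot: [0.98, 0.018, 0.198, -0.004]
ft_force: [0.4, -0.8, 0.1]
grip_width: 0.0599
grip_force: 0.0
```

Request:
{"api": "apply_moves", "payload": {
  "series": [
    {"offset": [-0.2, 0, 0.5], "rot": [0, 0, 0]},
    {"offset": [-0.8, 0, 2], "rot": [0, 0, 0]},
    {"offset": [-1.6, 0, 4], "rot": [0, 0, 0]},
    {"offset": [-3, 0, 6], "rot": [0, 0, 0]},
    {"offset": [-5, 0, 8], "rot": [0, -4, 0]},
    {"offset": [-7, 0, 10], "rot": [0, -8, 0]},
    {"offset": [-8.5, 0, 11.5], "rot": [0, -12, 0]},
    {"offset": [-8.5, 0, 11.5], "rot": [0, -15, 0]},
    {"offset": [-8.5, 0, 11.5], "rot": [0, -15, 0]}
  ]
}}

```text
time: 17.75
position: [0.4065, -0.239, 0.1692]
tool_rot: [0.946, 0.017, 0.324, -0.002]
ft_force: [-1.0, -0.4, -0.2]
grip_width: 0.0597
grip_force: 0.0
```

```bash
python3 - <<'E'
from h import *
snap('top','t5.png',(165,85,360,230),4); vision.camera('scene')
for n in('scene','top'):
  for q in ('carton','label_roll','lid_tab','lid_hinge','case'):
   for r in nets.spot_point(n,q)[:1]: print(n,q,round(r['conf'],2),np.round(r['centre'],3))
o=get_obs();print(o['q'],o['position'])
E
python3 g.py "(0.50,-0.181,0.23)" 38 2.2;python3 g.py "(0.539,-0.181,0.181)" 38 2.2
```

```text
scene carton 0.64 [ 0.492 -0.237  0.002]
scene lid_tab 0.91 [ 0.539 -0.185  0.177]
scene lid_hinge 0.69 [ 0.541 -0.182  0.056]
scene case 0.85 [ 0.49  -0.181  0.004]
[-1.14563099  0.46443867  2.26117993  1.39510608  0.61201426 -0.88066193] [ 0.40801627 -0.23874919  0.16917928]
off [9.2  5.77 6.08] rot [ 0.52 -0.1   0.07] z [ 0.62  0.02 -0.79]
off [13.1   5.77  1.18] rot [ 0.52 -0.1   0.07] z [ 0.62  0.02 -0.79]
```

View pics/t5.png

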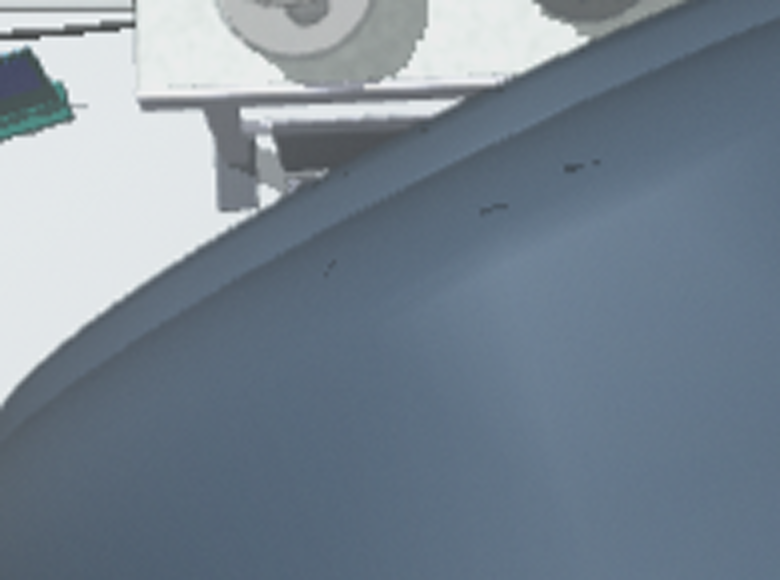

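The top view is blocked by the arm, but the scene camera puts the carton at (0.492,-0.237) on the case floor. Next I pinch the tab about 26 mm out from the lid's edge.

```bash
python3 g.py "(0.483,-0.184,0.243)" 42 2.2;python3 g.py "(0.5366,-0.182,0.184)" 42 2.2
```

```text
off [7.5  5.47 7.38] rot [ 0.67 -4.1   0.09] z [ 0.67  0.03 -0.74]
off [12.86  5.67  1.48] rot [ 0.67 -4.1   0.09] z [ 0.67  0.03 -0.74]
```

Request:
{"api": "apply_moves", "payload": {
  "series": [
    {"offset": [1, 2, 3], "rot": [0.7, -4.1, 0]},
    {"offset": [3, 4, 6], "rot": [0.7, -4.1, 0]},
    {"offset": [5, 5.5, 7.4], "rot": [0.7, -4.1, 0]},
    {"offset": [7.5, 5.5, 7.4], "rot": [0.7, -4.1, 0]},
    {"offset": [7.5, 5.5, 7.4], "rot": [0.7, -4.1, 0]},
    {"offset": [7.5, 5.5, 7.4], "rot": [0.7, -4.1, 0]}
  ],
  "hand": 0.52,
  "newtons": 10
}}

```text
time: 18.95
position: [0.4827, -0.1833, 0.243]
tool_rot: [0.933, 0.018, 0.358, -0.007]
ft_force: [0.4, -0.9, 0.6]
grip_width: 0.0454
grip_force: 0.0
```

```bash
python3 g.py "(0.5366,-0.182,0.184)" 42 2.2; python3 - <<'E'
from h import *
snap('scene','s6.png',(110,40,290,175),4.4)
print(get_obs()['q'])
for r in nets.spot_point('scene','lid_tab')[:1]: print(round(r['conf'],2),np.round(r['centre'],3))
E
```

```text
off [ 5.39  0.13 -5.9 ] rot [-0.03 -0.02  0.03] z [ 0.67  0.03 -0.74]
[-0.90570694  0.3071031   2.16992756  1.30031431  0.59657518 -0.47320785]
0.61 [ 0.541 -0.184  0.174]
```

View pics/s6.png

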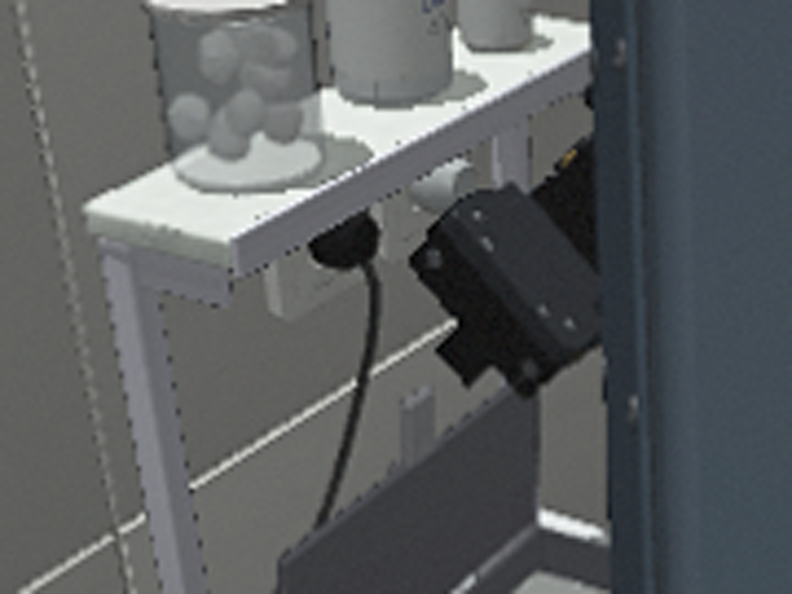

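The tab stands free at (415,425) and the gripper is in line with it, clear of the board. That was my last picture, so from here I rely on forces and the networks.

Request:
{"api": "apply_moves", "payload": {
  "series": [
    {"offset": [1, 0.1, -1.1], "rot": [0, 0, 0]},
    {"offset": [2.2, 0.1, -2.4], "rot": [0, 0, 0]},
    {"offset": [3.3, 0.1, -3.6], "rot": [0, 0, 0]},
    {"offset": [4.3, 0.1, -4.7], "rot": [0, 0, 0]},
    {"offset": [5, 0.1, -5.5], "rot": [0, 0, 0]},
    {"offset": [5.4, 0.1, -5.8], "rot": [0, 0, 0]},
    {"offset": [5.4, 0.1, -5.8], "rot": [0, 0, 0]}
  ]
}}

```text
time: 19.75
position: [0.5364, -0.1832, 0.1844]
tool_rot: [0.934, 0.016, 0.358, -0.007]
ft_force: [0.3, -0.3, -0.1]
grip_width: 0.0454
grip_force: 0.0
```

Request:
{"api": "apply_moves", "payload": {
  "series": [
    {"offset": [0, 0, 0], "rot": [0, 0, 0]},
    {"offset": [0, 0, 0], "rot": [0, 0, 0]},
    {"offset": [0, 0, 0], "rot": [0, 0, 0]},
    {"offset": [0, 0, 0], "rot": [0, 0, 0]},
    {"offset": [0, 0, 0], "rot": [0, 0, 0]},
    {"offset": [0, 0, 0], "rot": [0, 0, 0]}
  ],
  "hand": 0.1,
  "newtons": 8
}}

```text
time: 20.35
position: [0.5367, -0.1817, 0.1856]
tool_rot: [0.933, 0.017, 0.359, -0.008]
ft_force: [-2.6, 4.0, 4.3]
grip_width: 0.0238
grip_force: 8.0
```

```bash
python3 - <<'E'
import numpy as np
f=lambda a: np.array([-.126*np.cos(a)+.006*np.sin(a),.126*np.sin(a)+.006*np.cos(a)])
for a in np.arange(1.5,-.01,-.075):
    d=(f(a)-f(1.5))*100; print(round(a,3),round(d[0],2),round(d[0]*.038,2),round(d[1],2))
E
```

```text
1.5 0.0 0.0 0.0
1.425 -0.94 -0.04 -0.06
1.35 -1.88 -0.07 -0.19
1.275 -2.81 -0.11 -0.38
1.2 -3.71 -0.14 -0.65
1.125 -4.6 -0.17 -0.98
1.05 -5.46 -0.21 -1.38
0.975 -6.28 -0.24 -1.85
0.9 -7.07 -0.27 -2.37
0.825 -7.82 -0.3 -2.95
0.75 -8.52 -0.32 -3.58
0.675 -9.17 -0.35 -4.27
0.6 -9.77 -0.37 -5.0
0.525 -10.31 -0.39 -5.78
0.45 -10.79 -0.41 -6.59
0.375 -11.21 -0.43 -7.44
0.3 -11.57 -0.44 -8.31
0.225 -11.86 -0.45 -9.21
0.15 -12.08 -0.46 -10.13
0.075 -12.23 -0.46 -11.07
0.0 -12.31 -0.47 -12.01
```

Request:
{"api": "apply_moves", "payload": {
  "series": [
    {"offset": [-0.5, 0, 0], "rot": [0, 0, 0]},
    {"offset": [-0.95, 0, -0.1], "rot": [0, 0, 0]},
    {"offset": [-1.4, -0.1, -0.1], "rot": [0, 0, 0]},
    {"offset": [-1.9, -0.1, -0.2], "rot": [0, 0, 0]},
    {"offset": [-2.35, -0.1, -0.3], "rot": [0, 0, 0]},
    {"offset": [-2.8, -0.1, -0.4], "rot": [0, 0, 0]},
    {"offset": [-3.25, -0.1, -0.5], "rot": [0, 0, 0]},
    {"offset": [-3.7, -0.1, -0.65], "rot": [0, 0, 0]},
    {"offset": [-4.15, -0.15, -0.8], "rot": [0, 0, 0]},
    {"offset": [-4.6, -0.2, -1], "rot": [0, 0, 0]},
    {"offset": [-5.0, -0.2, -1.2], "rot": [0, 0, 0]},
    {"offset": [-5.45, -0.2, -1.4], "rot": [0, 0, 0]},
    {"offset": [-5.45, -0.2, -1.4], "rot": [0, 0, 0]}
  ]
}}

```text
time: 21.65
position: [0.4811, -0.1839, 0.1706]
tool_rot: [0.934, 0.017, 0.357, -0.008]
ft_force: [-1.7, 4.8, 3.4]
grip_width: 0.0242
grip_force: 8.0
```

```bash
python3 - <<'E'
from h import *
o=get_obs(); print(o['q'],o['moment'])
vision.camera('scene')
for r in nets.spot_point('scene','lid_tab')[:1]: print(round(r['conf'],2),np.round(r['centre'],3))
E
```

```text
[-0.90914504  0.50271861  2.24303285  1.70284882  0.5792571  -0.95776541] [0.66182687 0.3758904  0.6353355 ]
0.83 [ 0.488 -0.186  0.162]
```

Request:
{"api": "apply_moves", "payload": {
  "series": [
    {"offset": [-0.4, 0, -0.2], "rot": [0, 1.5, 0]},
    {"offset": [-0.8, 0, -0.45], "rot": [0, 3, 0]},
    {"offset": [-1.2, 0, -0.7], "rot": [0, 4.5, 0]},
    {"offset": [-1.6, -0.1, -1], "rot": [0, 6, 0]},
    {"offset": [-2.0, -0.1, -1.3], "rot": [0, 7.5, 0]},
    {"offset": [-2.35, -0.1, -1.55], "rot": [0, 9, 0]},
    {"offset": [-2.7, -0.1, -1.85], "rot": [0, 10, 0]},
    {"offset": [-3.05, -0.1, -2.2], "rot": [0, 11, 0]},
    {"offset": [-3.4, -0.1, -2.55], "rot": [0, 12, 0]},
    {"offset": [-3.7, -0.1, -2.9], "rot": [0, 13, 0]},
    {"offset": [-4.0, -0.1, -3.25], "rot": [0, 14, 0]},
    {"offset": [-4.3, -0.2, -3.6], "rot": [0, 15, 0]},
    {"offset": [-4.3, -0.2, -3.6], "rot": [0, 15, 0]}
  ]
}}

```text
time: 23.05
position: [0.4391, -0.1856, 0.1347]
tool_rot: [0.972, 0.016, 0.233, -0.011]
ft_force: [2.7, 6.2, -3.1]
grip_width: 0.0237
grip_force: 8.0
```

```bash
python3 - <<'E'
from h import *
o=get_obs(); print(o['q'],o['moment'],o['position'])
vision.camera('scene')
for r in nets.spot_point('scene','lid_tab')[:1]: print(round(r['conf'],2),np.round(r['centre'],3))
E
```

```text
[-0.86874284  0.49265557  2.19455152  1.18598208  0.4037109  -0.43050752] [0.76139306 0.09309084 0.38024055] [ 0.43909253 -0.18557737  0.13472975]
0.91 [ 0.446 -0.187  0.126]
```

Request:
{"api": "apply_moves", "payload": {
  "series": [
    {"offset": [-0.3, 0, -0.4], "rot": [0, 1, 0]},
    {"offset": [-0.55, 0, -0.8], "rot": [0, 2, 0]},
    {"offset": [-0.8, 0, -1.2], "rot": [0, 3, 0]},
    {"offset": [-1.0, 0, -1.6], "rot": [0, 4, 0]},
    {"offset": [-1.25, 0, -2], "rot": [0, 5, 0]},
    {"offset": [-1.45, 0, -2.45], "rot": [0, 6, 0]},
    {"offset": [-1.6, 0, -2.9], "rot": [0, 7, 0]},
    {"offset": [-1.8, -0.1, -3.3], "rot": [0, 8, 0]},
    {"offset": [-1.95, -0.1, -3.8], "rot": [0, 9, 0]},
    {"offset": [-2.1, -0.1, -4.25], "rot": [0, 10, 0]},
    {"offset": [-2.2, -0.1, -4.7], "rot": [0, 11, 0]},
    {"offset": [-2.3, -0.1, -5.1], "rot": [0, 12, 0]},
    {"offset": [-2.3, -0.1, -5.1], "rot": [0, 12, 0]}
  ]
}}

```text
time: 24.45
position: [0.4161, -0.1865, 0.0836]
tool_rot: [0.991, 0.015, 0.13, -0.012]
ft_force: [3.0, 5.8, -1.4]
grip_width: 0.0241
grip_force: 8.0
```

```bash
python3 - <<'E'
from h import *
o=get_obs(); print(o['q'],o['moment'],o['position'])
vision.camera('scene')
for r in nets.spot_point('scene','lid_tab')[:1]: print(round(r['conf'],2),np.round(r['centre'],3))
E
```

```text
[-0.80272518  0.58331123  2.14208053  0.69459915  0.32566441  0.08711722] [ 0.94547127 -0.21781895  0.25390619] [ 0.41611646 -0.18649605  0.08358615]
0.7 [ 0.429 -0.188  0.08 ]
```

Remaining travel is about 2 cm; lowering slowly while watching the force.

Request:
{"api": "apply_moves", "payload": {
  "series": [
    {"offset": [-0.1, 0, -0.4], "rot": [0, 0, 0]},
    {"offset": [-0.15, 0, -0.8], "rot": [0, 0, 0]},
    {"offset": [-0.2, 0, -1.2], "rot": [0, 0, 0]},
    {"offset": [-0.2, 0, -1.5], "rot": [0, 0, 0]},
    {"offset": [-0.2, 0, -1.7], "rot": [0, 0, 0]},
    {"offset": [-0.2, 0, -1.8], "rot": [0, 0, 0]},
    {"offset": [-0.2, 0, -1.8], "rot": [0, 0, 0]}
  ]
}}

```text
time: 25.25
position: [0.4139, -0.1865, 0.0664]
tool_rot: [0.991, 0.014, 0.131, -0.012]
ft_force: [-0.2, 5.7, 6.8]
grip_width: 0.0241
grip_force: 8.0
```

Request:
{"api": "apply_moves", "payload": {
  "series": [
    {"offset": [0, 0, -0.1], "rot": [0, 0, 0]},
    {"offset": [0, 0, -0.2], "rot": [0, 0, 0]},
    {"offset": [0, 0, -0.2], "rot": [0, 0, 0]}
  ]
}}

```text
time: 25.55
position: [0.4139, -0.1865, 0.0646]
tool_rot: [0.991, 0.014, 0.131, -0.012]
ft_force: [0.1, 6.8, 9.1]
grip_width: 0.024
grip_force: 8.0
```

Request:
{"api": "apply_moves", "payload": {
  "series": [
    {"offset": [0, 0, 0], "rot": [0, 0, 0]},
    {"offset": [0, 0, 0], "rot": [0, 0, 0]},
    {"offset": [0, 0, 0], "rot": [0, 0, 0]},
    {"offset": [0, 0, 0], "rot": [0, 0, 0]},
    {"offset": [-0.2, 0, 0.7], "rot": [0, 0, 0]},
    {"offset": [-0.4, 0, 2], "rot": [0, 0, 0]},
    {"offset": [-0.4, 0, 4.5], "rot": [0, 0, 0]},
    {"offset": [0, 0, 6], "rot": [0, 0, 0]},
    {"offset": [0, 0, 6], "rot": [0, 0, 0]}
  ],
  "hand": 0.6
}}

```text
time: 26.45
position: [0.4158, -0.1895, 0.1259]
tool_rot: [0.991, 0.015, 0.132, -0.008]
ft_force: [-0.4, 0.4, -0.5]
grip_width: 0.0522
grip_force: 0.0
```

Request:
{"api": "apply_moves", "payload": {
  "series": [
    {"offset": [0.2, 0, 0], "rot": [0, 0, 0]},
    {"offset": [0.2, 0, 0], "rot": [0, 0, 0]},
    {"offset": [0.2, 0, 0], "rot": [0, 0, 0]},
    {"offset": [0.2, 0, 0], "rot": [0, 0, 0]},
    {"offset": [0.2, 0, 0], "rot": [0, 0, 0]},
    {"offset": [0.2, 0, 0], "rot": [0, 0, 0]}
  ],
  "hand": 0
}}

```text
time: 27.05
position: [0.4162, -0.1878, 0.1239]
tool_rot: [0.991, 0.015, 0.13, -0.011]
ft_force: [-0.2, 0.2, -0.1]
grip_width: 0.0124
grip_force: 0.0
```

```bash
python3 - <<'E'
from h import *
vision.camera('scene'); vision.camera('top')
for n in('scene','top'):
  for q in ('lid_tab','lid_hinge'):
    for r in nets.spot_point(n,q)[:1]: print(n,q,round(r['conf'],2),np.round(r['centre'],3))
E
```

```text
scene lid_tab 0.58 [ 0.426 -0.188  0.065]
scene lid_hinge 0.66 [ 0.54  -0.18   0.052]
top lid_tab 0.32 [ 0.473 -0.354  0.003]
top lid_hinge 0.84 [ 0.538 -0.181  0.056]
```

Request:
{"api": "apply_moves", "payload": {
  "series": [
    {"offset": [0, 0, -1], "rot": [0, 0, 0]},
    {"offset": [0, 0, -2], "rot": [0, 0, 0]},
    {"offset": [0, 0, -2.7], "rot": [0, 0, 0]},
    {"offset": [0, 0, -3], "rot": [0, 0, 0]},
    {"offset": [0, 0, -3.2], "rot": [0, 0, 0]},
    {"offset": [0, 0, -3.4], "rot": [0, 0, 0]},
    {"offset": [0, 0, -3.6], "rot": [0, 0, 0]},
    {"offset": [0, 0, -3.6], "rot": [0, 0, 0]}
  ]
}}

```text
time: 28.15
position: [0.4165, -0.1881, 0.0886]
tool_rot: [0.991, 0.015, 0.131, -0.01]
ft_force: [-0.8, 0.0, 4.9]
grip_width: 0.0005
grip_force: 2.3
```

Request:
{"api": "apply_moves", "payload": {
  "series": [
    {"offset": [0, 0, -0.1], "rot": [0, 0, 0]},
    {"offset": [0, 0, -0.2], "rot": [0, 0, 0]},
    {"offset": [0, 0, -0.2], "rot": [0, 0, 0]}
  ]
}}

```text
time: 28.45
position: [0.4166, -0.188, 0.0879]
tool_rot: [0.991, 0.015, 0.132, -0.01]
ft_force: [-4.1, 0.5, 20.2]
grip_width: 0.0003
grip_force: 10.1
```

The lid is against its stop: 20 N with no travel, at the height expected for a shut lid. Retreating.

Request:
{"api": "apply_moves", "payload": {
  "series": [
    {"offset": [0, 0, 0.5], "rot": [0, 0, 0]},
    {"offset": [0, 0, 2], "rot": [0, 0, 0]},
    {"offset": [0, 0, 5], "rot": [0, 0, 0]},
    {"offset": [-1, 0, 9], "rot": [0, 0, 0]},
    {"offset": [-1, 0, 10], "rot": [0, 0, 0]},
    {"offset": [-1, 0, 10], "rot": [0, 0, 0]},
    {"offset": [-1, 0, 10], "rot": [0, 0, 0]}
  ]
}}

```text
time: 29.15
position: [0.4062, -0.1878, 0.1861]
tool_rot: [0.991, 0.015, 0.131, -0.01]
ft_force: [-0.2, -0.4, 0.0]
grip_width: 0.0002
grip_force: 0.0
```

```bash
python3 - <<'E'
from h import *
vision.camera('scene'); vision.camera('top')
for n in('scene','top'):
  for q in ('lid_tab','tall_bottle','timer','tape_roll'):
    for r in nets.spot_point(n,q)[:2]: print(n,q,round(r['conf'],2),np.round(r['centre'],3))
E
```

```text
scene lid_tab 0.79 [ 0.427 -0.188  0.065]
scene timer 0.75 [ 0.538 -0.18   0.056]
scene tape_roll 0.64 [0.381 0.021 0.001]
top tall_bottle 0.64 [ 0.47  -0.356  0.   ]
top tape_roll 0.62 [ 0.386  0.022 -0.002]
```

```bash
python3 -c "
from rig import hand_in
print(hand_in())"
```

```text
the job is handed in; nothing more can be done
None
```

I handed the job in at about 29 s of the 67 s. The bottle stands on the worktop to the right of the case, the carton is in the freed compartment, and the lid is shut and released; the judge's result was not shown, and I did not see the carton or the label roll again after the lid closed.

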